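# Tongs over the rinsing jar

### The job

Get the paint-soiled eraser ready for rinsing: first set the water jar upright on the round cork mat, wholly on it, and let go. Then take the red-tipped spring tongs, close them on the blue and white eraser, lift it and finish while still holding it in the tongs over the middle of the jar's mouth, 2 to 10 cm clear above the rim, without letting go. Only the tongs may touch the eraser, never the gripper or arm; don't tip the jar over, and leave the bottles and the tape roll where they are.

Things in the scene. Friction and masses are not known exactly. Their poses are not given: they have to be found in the camera images.
- water_jar: Open clear glass jar, 62 mm across, 96 mm high, 0.24 to 0.39 kg, standing upright. Origin: centre of its underside; z up along its axis. Grasp from above across its diameter, about 55 mm above its foot.
- cork_mat: Round brown cork mat, 100 mm across, 6 mm thick, fixed to the worktop. Origin: centre of its underside.
- eraser: Block eraser, blue sleeve and white end, 23 x 45 x 13 mm (x, y, z), 20 to 42 g, lying flat. Origin: centre of its underside; its y axis runs along its 45 mm length, x across its 23 mm width (pinch it across x).
- tongs: Steel spring tongs, red sleeves and tips, 70 g, lying flat, both arms in the horizontal plane; 24 mm high, 225 mm long. Origin: on the midline between the grip sleeves, at the underside; x points to the tips (hinge axis at x = -91 mm), z up; arms left (+y) and right (-y). Squeezed from above across the sleeves (closing along y), both arms swing in equally. Centre of mass at x = -15 mm.
- tongs_tip (a point): Point midway between the red tip pads, 91 mm ahead of the origin of tongs, 11 mm above the underside. Pads: 36 mm long, 6 mm thick, 22 mm high from the underside up, 54 mm apart inside when open, 43 mm with the sleeves squeezed to 53 mm; parallel when closed on the eraser.
- tongs_left: Left arm (+y) of the tongs; origin as of tongs when open. Sleeves: 52 mm long, 22 mm high, from x = -26 to 26 mm; outer faces 58 mm apart with the tongs open, about 42 mm with the tips closed on the 23 mm wide eraser. A spring pushes the sleeves outward with 7 N each (open) to 10 N (closed), so a part-closed gripper (about 53 mm) carries the open tongs.
- tongs_right: Right arm (-y) of the tongs, the mirror image of the left; origin as of tongs when open.
- bottle_grey: Bystander: grey paint bottle with blue cap, 67 mm across, 184 mm high; origin: centre of its underside.
- bottle_yellow: Bystander: yellow paint bottle with blue cap, 90 mm across, 226 mm high; origin: centre of its underside.
- gaffer_tape: Bystander: roll of black tape lying flat, 109 mm across, 50 mm high; origin: centre of its underside.
There are look-alikes about, which are no part of the job. What is shaped like the water_jar but green is not meant.

How it is judged:
By the outcome, as a careful person would: the job done as asked, in the order asked, and still so for the second after the job is handed in, while the arm keeps its last pose, push and grip.
It also fails if it takes over 72 s, if anything falls off the work surface, if the arm or the gripper's body presses on something with over 40 N, if the wrist force passes 120 N, or if a joint passes its speed limit or range.

### The arm

A 6-joint arm with a two-finger parallel gripper is mounted at the origin on a cart in front of the work surface, level with it; the furniture and walls round the work are solid. World frame = base frame: x ahead of the robot, y to its left, z up, the work surface at z = 0. Lengths are in m, angles in rad, forces in N, time in s.
With the tool pointing down it reaches from about 0.225 to 0.725 m from the base axis. Payload 3.1 kg.
Tool frame: the origin (TCP) lies at the centre of the arm's flange, where the gripper is bolted on; the fingertips stand 173 mm ahead of it and the grasp point (between the pads) lies 155 mm ahead of it; x points along the fingers, y is the direction in which the jaws open and shut, and the axes are right-handed (so a half turn about x gives the same grasp; the last joint's range is limited). The gripper opens to 85 mm and grips with 20 to 120 N. Pads are 22 mm wide; open, the fingers measure 114 mm over their backs; the gripper's body (76 mm by 85 mm) begins 54 mm behind the grasp point. The pads swing forward as they close: fully open they stand 13 mm farther back than shut.
Start: joints at [1.089, 0.048, 0.099, 1.622, 0, 1.443], TCP at [0.182, 0.492, 0.405] pointing down, gripper open.
Joint ranges: [-2.91, 2.91], [-0.99, 1.94], [-1.21, 1.42], [-2.12, 2.29], [-1.49, 1.47], [-3.14, 3.14]. Speed limits (rad/s): [2.79, 2.79, 3.14, 3.14, 3.14, 3.14].

### API

Orientations are given as [roll, pitch, yaw] about the fixed x, y, z axes, in that order (R = Rz(yaw) Ry(pitch) Rx(roll)).
In Python, from workcell import r, solve_ik, snapshot gives the robot as it stands. Calls block until the motion is done:
- r.move_pose(position, orientation): joint-space move of the TCP to a pose.
- r.move_l(position, attitude=None, rate=0.15): straight line of the TCP; attitude=None keeps the orientation; rate is the mean speed in m/s.
- r.move_joints(angles): joint-space move.
- r.grip(opening, force=None): finger opening in m; force is the grip in N (None keeps the last); returns when the fingers have stopped.
- r.pause(seconds).
- solve_ik(position, orientation): joint angles nearest the present ones, or None.
- r.get_state(): the state.
- snapshot(name): name is "side" or "top"; returns a dict with "img" (420x560x3 uint8, blue, green, red), "K" (3x3 intrinsics, pixels), "world_to_cam" (4x4, takes a point from world to camera coordinates). Camera axes: x right, y up, looking along -z (the intrinsics and any distortion apply to the point x, -y, -z); pixel columns grow to the right and rows downward; lengths in m; the calibration is good to about 2 mm. A picture is of the moment at which its call begins. There is no depth.
A pose or a line that the arm cannot do raises r.IKError and nothing moves.
- r.hand_in(): hands the job in, once; it reports no verdict.
The state is a dict: "time": time; "joints": joint angles; "joint_velocities": joint speeds; "effort": joint torques, N m; "tcp_pos": TCP position; "eef_rot": TCP orientation; "contact_force": force on the tool from outside, world axes, zero at the start; "wrist_torque": the same for the moment, N m; "gripper_width": finger opening in m.
Only numpy, scipy, OpenCV 4.12 (cv2) and the standard library are available. Lean on these libraries where they do the work, as an engineer would, in place of code of your own. Each camera call takes 0.05 s, during which the arm holds its last target. There are 200 camera calls.

## Working session

There is one attempt and no reset: what is moved stays moved. The work goes in short steps, each a Python script; the robot and the scene stay as the last script left them, time stands still between calls to the robot, and variables do not carry over. Pictures are saved under pics/ and viewed, about 8 in all and at most 12, crops included, and the job is handed in when it is done.

```bash
mkdir -p pics; ls
python3 - <<'E'
from workcell import r,snapshot
import cv2,numpy as np
for n in("top","side"):
    s=snapshot(n);cv2.imwrite(f"pics/{n}0.png",s["img"]);print(s["K"].tolist(),np.round(s["world_to_cam"],4).tolist(),[k for k in s])
print(r.get_state())
E
```

```text
pics
[[534.8322857311043, 0.0, 283.78576554676204], [0.0, 534.8322857311043, 214.99555486022507], [0.0, 0.0, 1.0]] [[0.0564, -0.9984, -0.0034, -0.06], [0.9701, 0.054, 0.2365, -0.545], [-0.2359, -0.0166, 0.9716, -1.2487], [0.0, 0.0, 0.0, 1.0]] ['img', 'K', 'world_to_cam']
[[396.17131583846435, 0.0, 284.0115382127149], [0.0, 396.17131583846435, 206.7285596327297], [0.0, 0.0, 1.0]] [[0.8568, -0.5156, -0.0032, -0.4721], [0.2638, 0.433, 0.8619, -0.177], [-0.443, -0.7393, 0.5071, -0.8752], [0.0, 0.0, 0.0, 1.0]] ['img', 'K', 'world_to_cam']
{'time': 0.1, 'joints': array([1.08919947e+00, 4.87109970e-02, 9.77486511e-02, 1.62198906e+00,
       2.71278113e-06, 1.44300041e+00]), 'joint_velocities': array([-5.08064509e-04, -2.15813997e-03,  4.90444344e-03, -1.24196263e-03,
       -2.92730994e-05,  2.00578025e-04]), 'effort': array([ 2.87361632e-03, -3.39850509e+01,  3.20935214e+01,  1.58188026e-02,
       -1.29183286e-04,  4.00019474e-06]), 'tcp_pos': array([0.18182124, 0.492321  , 0.40361302]), 'eef_rot': array([-1.69985102,  1.56864125, -2.05365197]), 'contact_force': array([-0.95153364,  1.03171115, -0.06330146]), 'wrist_torque': array([ 0.0118    ,  0.03886599, -0.05023462]), 'gripper_width': 0.08566613310923313}
```

View pics/top0.png

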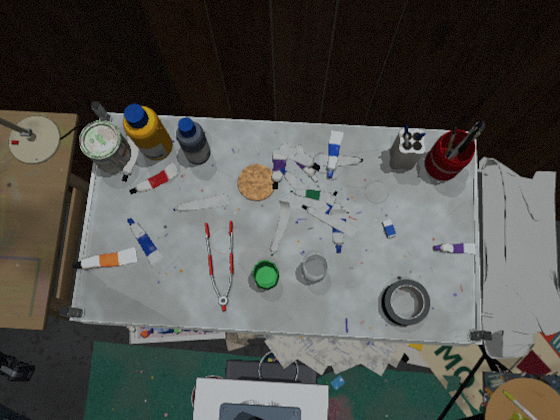

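View pics/side0.png

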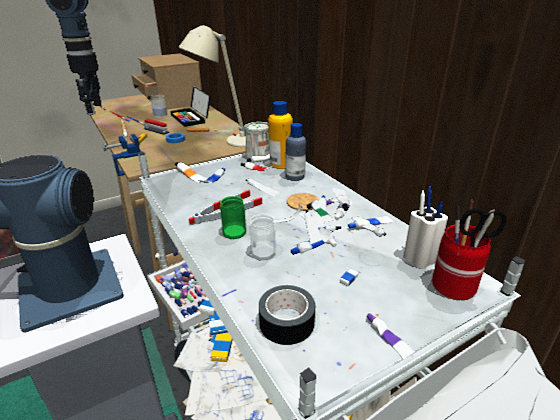

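Top: jar (315,268), mat (256,182), eraser (390,228), and tongs with hinge (223,302) and tips (208,227)/(231,225). The green decoy is at (265,275). Next I measure with masks and an enlarged crop.

```bash
cat > h.py <<'E'
import numpy as np,cv2
from workcell import r,snapshot,solve_ik
def ray(s,uv,z):
    T=np.array(s["world_to_cam"]);R,t=T[:3,:3],T[:3,3];K=np.array(s["K"])
    d=np.linalg.inv(K)@[uv[0],uv[1],1.];d=R.T@(d*[1,-1,-1]);c=-R.T@t
    return c+d*(z-c[2])/d[2]
def proj(s,p):
    T=np.array(s["world_to_cam"]);q=(T[:3,:3]@p+T[:3,3])*[1,-1,-1];q=np.array(s["K"])@q
    return q[:2]/q[2]
def blobs(s,lo,hi,box,amin=8):
    h=cv2.cvtColor(s["img"],cv2.COLOR_BGR2HSV);m=cv2.inRange(h,np.array(lo),np.array(hi))
    if lo[0]==0: m|=cv2.inRange(h,np.array([170,lo[1],lo[2]]),np.array([180,255,255]))
    k=np.zeros_like(m);x0,y0,x1,y1=box;k[y0:y1,x0:x1]=m[y0:y1,x0:x1]
    return k,[c for c in cv2.findContours(k,cv2.RETR_EXTERNAL,cv2.CHAIN_APPROX_NONE)[0] if cv2.contourArea(c)>=amin]
E
python3 - <<'E'
from h import *
s=snapshot("top")
def show(n,cs,z):
    for c in cs:
        (cx,cy),wh,a=cv2.minAreaRect(c);pts=[ray(s,p,z)[:2] for p in cv2.boxPoints(((cx,cy),wh,a))]
        print(n,np.round((cx,cy),1),np.round(ray(s,(cx,cy),z)[:2],4),"box",np.round(pts,3).tolist(),"A",cv2.contourArea(c))
show("mat",blobs(s,(8,80,60),(22,255,255),(230,155,285,210),50)[1],.006)
show("eraserblue",blobs(s,(100,100,40),(130,255,255),(375,205,405,245))[1],.013)
show("tongred",blobs(s,(0,120,60),(8,255,255),(195,215,245,315),4)[1],.022)
im=s["img"]
a=cv2.resize(im[240:300,280:350],None,fx=5.7,fy=5.7,interpolation=cv2.INTER_CUBIC)
b=cv2.resize(im[205:250,365:417],None,fx=7.6,fy=7.6,interpolation=cv2.INTER_CUBIC)[:342]
c=cv2.resize(im[215:315,190:250],None,fx=5.9,fy=5.9)
W=np.zeros((600,780,3),np.uint8);W[:a.shape[0],:a.shape[1]]=a;W[:c.shape[0],410:410+c.shape[1]]=c
b=cv2.resize(b,None,fx=.72,fy=.72);W[345:345+b.shape[0],:b.shape[1]]=b
cv2.imwrite("pics/crop1.png",W)
E
```

```text
mat [255.5 182. ] [0.6463 0.0503] box [[0.693, 0.1], [0.698, 0.008], [0.6, 0.002], [0.595, 0.092]] A 981.5
eraserblue [389.6 230. ] [ 0.536  -0.2988] box [[0.543, -0.284], [0.552, -0.305], [0.529, -0.314], [0.52, -0.292]] A 70.5
tongred [223.5 307.5] [0.3181 0.105 ] box [[0.324, 0.109], [0.324, 0.102], [0.312, 0.101], [0.312, 0.108]] A 13.5
tongred [210.2 264.5] [0.4214 0.1468] box [[0.445, 0.155], [0.446, 0.148], [0.398, 0.139], [0.397, 0.146]] A 32.5
tongred [231. 263.] [0.4281 0.0955] box [[0.403, 0.096], [0.453, 0.1], [0.453, 0.095], [0.403, 0.091]] A 32.0
tongred [206.8 229.5] [0.5097 0.1633] box [[0.526, 0.17], [0.527, 0.164], [0.494, 0.156], [0.492, 0.163]] A 19.5
tongred [230.6 227.5] [0.5181 0.1037] box [[0.501, 0.107], [0.535, 0.107], [0.535, 0.101], [0.501, 0.101]] A 12.5
```

View pics/crop1.png

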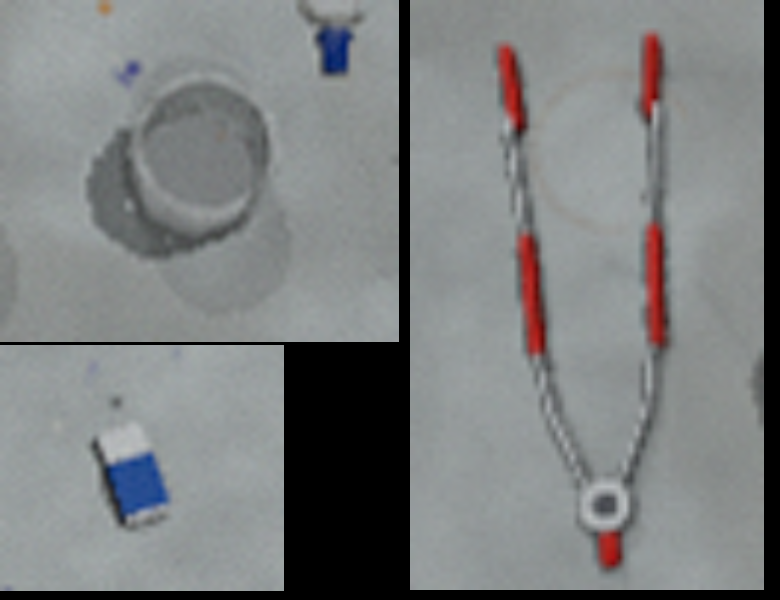

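The crop shows the jar's foot circle centred near crop (203,163), i.e. pixel (315.6,268.6). Eraser top corners are about (382.7,221.8), (391.1,219.1), (396.1,235.2) and (388.2,237.0), with the white end toward +x. The open tongs' sleeves and tips are clear, heading about 8°. The tape roll probably blocks the tongs' hinge if they come from the robot's side, so I check that along with jar triangulation and IK.

Run:
```python
from h import *
s=snapshot("top");q=snapshot("side")
print("jar foot",ray(s,(315.6,268.6),0),"rim",ray(s,(314.6,262.8),.096))
E=np.array([ray(s,p,.013) for p in[(382.7,221.8),(391.1,219.1),(396.1,235.2),(388.2,237.)]])[:,:2]
c=E.mean(0);a=E[0]+E[1]-E[2]-E[3];w=E[0]+E[3]-E[1]-E[2]
print("er",c,np.hypot(*a)/2,np.hypot(*w)/2,np.degrees(np.arctan2(a[1],a[0])),np.degrees(np.arctan2(-w[0],w[1])))
k,cs=blobs(q,(100,100,40),(130,255,255),(330,265,370,295));print("side blue",[cv2.minAreaRect(c)[0] for c in cs],[ray(q,cv2.minAreaRect(c)[0],.011)[:2] for c in cs])
print("tape top",ray(s,(407,301),.05)[:2],"cup foot",ray(s,(400,165),0)[:2], ray(s,(408,137),.11)[:2])
h=np.pi/2
def ik(n,p,y):
    print(n,[None if (j:=solve_ik(p,[0,h,yy])) is None else np.round(j,2).tolist() for yy in(y,y+np.pi)])
J=ray(s,(315.6,268.6),0)
for y in(0,h):ik("jar",[J[0],J[1],.21],y);ik("mat",[.647,.05,.216],y);ik("mathi",[.647,.05,.33],y)
t=.138;ik("tongs",[.42,.121,.174],t)
g=np.radians(196);o=c-.096*np.array([np.cos(g),np.sin(g)]);print("o",o)
ik("er",[*o,.176],g);ik("erhi",[*o,.3],g);ik("end",[.647-.096,.044,.325],.07)
# overlay
im=q["img"].copy()
for p in[(*J[:2],0),(*J[:2],.096),(*c,.013),(.647,.05,.006),(.425,.121,.022),(.515,.133,.022),(.41,-.09,.05)]:
    cv2.drawMarker(im,tuple(int(v) for v in proj(q,np.array(p))),(0,0,255),0,7)
cv2.imwrite("pics/ov.png",cv2.resize(im[140:330,160:420],None,fx=3,fy=3))
```

```text
jar foot [ 0.42897246 -0.11619582  0.        ] rim [ 0.42880575 -0.10862624  0.096     ]
er [ 0.54051373 -0.29864835] 0.042252966574672875 0.02176183228207038 18.917829140580448 18.797504727728025
side blue [(348.0973815917969, 276.96014404296875)] [array([ 0.53627732, -0.30182456])]
tape top [ 0.35629047 -0.33518754] cup foot [ 0.7160296  -0.32702674] [ 0.75039783 -0.32365088]
jar [[-0.42, -0.11, -0.45, 1.24, 0.0, -0.42], [-0.42, -0.11, -0.45, 1.24, 0.0, 2.73]]
mat [[-0.03, 0.41, 0.14, 1.31, 0.0, -0.03], [-0.03, 0.41, 0.14, 1.31, 0.0, 3.12]]
mathi [[-0.03, 0.37, 0.33, 1.53, 0.0, -0.03], [-0.03, 0.37, 0.33, 1.53, 0.0, 3.12]]
jar [[-0.42, -0.11, -0.45, 1.24, 0.0, -1.99], [-0.42, -0.11, -0.45, 1.24, 0.0, 1.16]]
mat [[-0.03, 0.41, 0.14, 1.31, 0.0, -1.6], [-0.03, 0.41, 0.14, 1.31, 0.0, 1.54]]
mathi [[-0.03, 0.37, 0.33, 1.53, 0.0, -1.6], [-0.03, 0.37, 0.33, 1.53, 0.0, 1.54]]
tongs [[0.13, -0.1, -0.51, 1.16, 0.0, -0.01], [0.13, -0.1, -0.51, 1.16, 0.0, 3.13]]
o [ 0.63279485 -0.27218717]
er [[-0.5, 0.53, 0.23, 1.27, 0.0, 2.36], [-0.5, 0.53, 0.23, 1.27, 0.0, -0.78]]
erhi [[-0.5, 0.49, 0.42, 1.5, 0.0, 2.36], [-0.5, 0.49, 0.42, 1.5, 0.0, -0.78]]
end [[-0.04, 0.12, 0.01, 1.47, 0.0, -0.11], [-0.04, 0.12, 0.01, 1.47, 0.0, 3.03]]
```

View pics/ov.png

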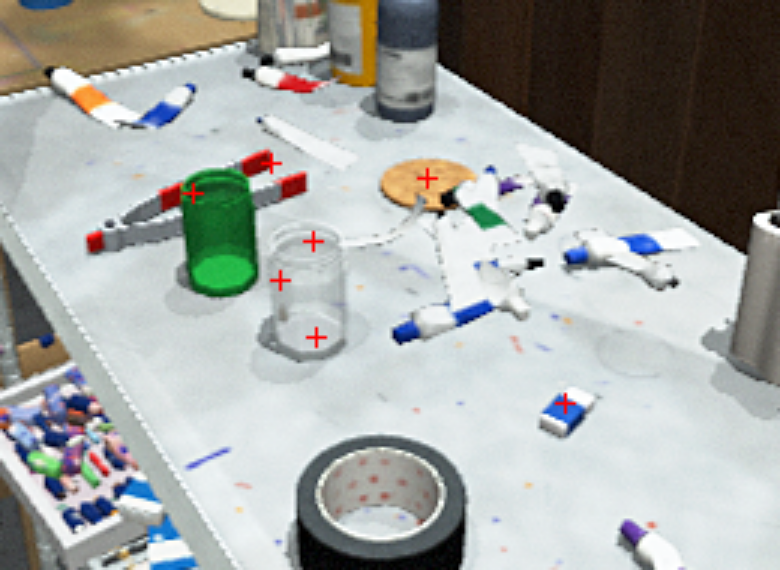

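The side view confirms the jar at (0.4285,-0.113), as well as the mat, eraser and tongs. The tape at (0.356,-0.335) would block tongs coming from the robot's side, so they will come from the far side, heading about 198°. Jar first.

Run:
```python
from h import *
h=np.pi/2;o=[0,h,-h];J=[.4285,-.113]
r.grip(.085,40)
r.move_pose([*J,.34],o); r.move_l([*J,.212],rate=.15)
r.grip(.05,40);a=r.get_state();print(a["gripper_width"],a["contact_force"])
r.move_l([*J,.30],rate=.1);a=r.get_state();print(a["gripper_width"],a["contact_force"],a["time"])
r.move_l([.646,.05,.30],o,rate=.2)
s=snapshot("side");t=snapshot("top");cv2.imwrite("pics/c.png",np.hstack([cv2.resize(s["img"][80:240,200:400],(400,320)),cv2.resize(t["img"][100:260,160:360],(400,320))]))
```

```text
0.06275336995331698 [-3.19280647  0.73547977  5.69068787]
0.06263014761742718 [ 0.34902907 -0.10111428 -4.48022563] 5.1833
```

View pics/c.png

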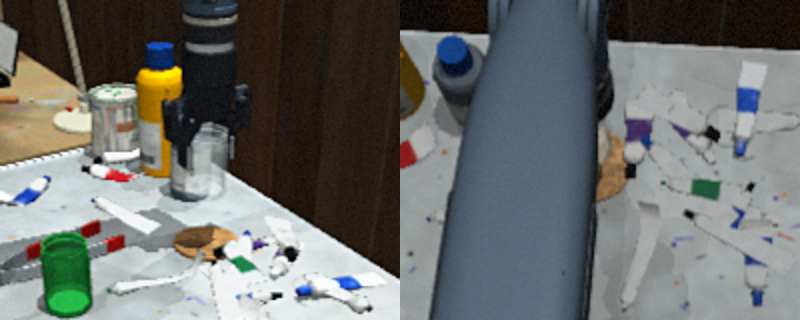

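Jar held upright at 62.6 mm, clear of the bottles. Lowering it onto the mat.

Run:
```python
from h import *
h=np.pi/2;o=[0,h,-h]
r.move_l([.646,.05,.225],rate=.12)
for z in np.arange(.222,.2155,-.0015):
    r.move_l([.646,.05,z],rate=.03);f=r.get_state()["contact_force"];print(round(z,4),f.round(1))
    if f[2]>0: break
r.pause(.2);r.grip(.085);r.move_l([.646,.05,.34],rate=.2)
r.move_pose([.42,.121,.34],[0,h,.138]);print(r.get_state()["joints"].round(2))
q=snapshot("side");s=snapshot("top");print(r.get_state()["time"])
cv2.imwrite("pics/d.png",np.hstack([cv2.resize(q["img"][130:270,180:380],(400,280)),cv2.resize(s["img"][140:240,200:340],(392,280))]))
cv2.imwrite("pics/dtop.png",s["img"])
```

```text
0.222 [-0.4  0.1 -2.8]
0.2205 [-0.6  0.1 -4.1]
0.219 [-1.4  0.1  0.2]
[ 0.13 -0.19 -0.25  1.51 -0.   -0.01]
11.125
```

View pics/d.png

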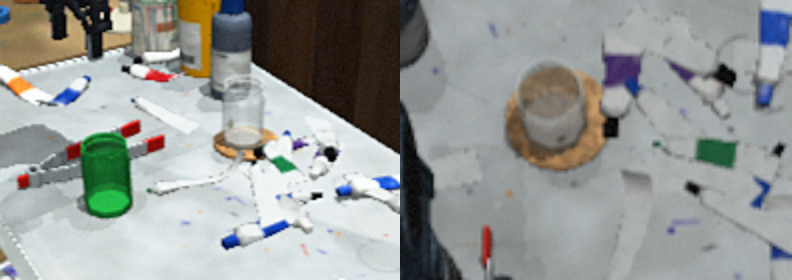

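The jar stands upright and wholly on the mat, released. Next, the tongs.

Run:
```python
from h import *
h=np.pi/2
s=snapshot("top");print("jar rim",ray(s,(253.2,173.9),.102),"foot",ray(s,(254.6,182.1),.006))
P=[.420,.1205]
r.move_l([*P,.20],rate=.15);r.move_l([*P,.174],rate=.05);print(r.get_state()["contact_force"].round(1))
r.grip(.053,40);a=r.get_state();print(a["gripper_width"],a["contact_force"].round(1))
r.move_l([*P,.19],rate=.05);a=r.get_state();print(a["gripper_width"],a["contact_force"].round(1),a["wrist_torque"].round(3))
r.move_l([*P,.36],rate=.15);a=r.get_state();print(a["gripper_width"],a["contact_force"].round(1),a["time"])
q=snapshot("side");s=snapshot("top")
cv2.imwrite("pics/e.png",np.hstack([cv2.resize(q["img"][60:240,80:300],(490,400)),cv2.resize(s["img"][180:340,150:270],(300,400))]))
```

```text
jar rim [0.63714487 0.050024   0.102     ] foot [0.64588967 0.05264379 0.006     ]
[ 0.5  0.7 -0.8]
0.05302369094350825 [-0.3 -0.3  6.5]
0.053018874130183025 [-0.4 -0.1 -0.7] [0.053 0.01  0.016]
0.052828248994869084 [ 0.3  0.2 -0.5] 15.0917
```

View pics/e.png

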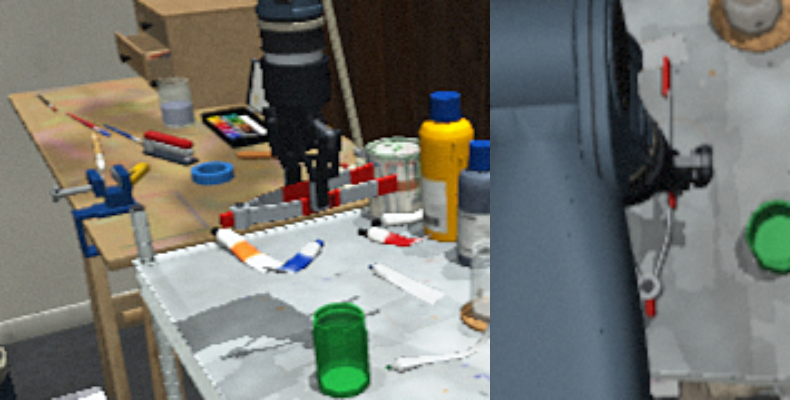

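The tongs are held level and lifted off the worktop. A tube end lies near where the hinge tail will come, so I check that spot with the planned footprint overlaid.

Run:
```python
from h import *
s=snapshot("top");im=s["img"][120:250,310:430];im=cv2.resize(im,None,fx=4.5,fy=4.5,interpolation=cv2.INTER_CUBIC)
c=np.array([.5405,-.2986])
for g,sh,col in((19,0,(0,0,255)),(14,.006,(0,200,0))):
    d=np.array([np.cos(np.radians(g)),np.sin(np.radians(g))]);n=np.array([-d[1],d[0]]);e=c-sh*d
    P=[(-.018,.027),(.091,.027),(.182,.009),(.207,.005),(.207,-.005),(.182,-.009),(.091,-.027),(-.018,-.027)]
    p=np.array([(proj(s,np.array([*(e+a*d+b*n),.004]))-[310,120])*4.5 for a,b in P]).astype(int)
    cv2.polylines(im,[p],True,col,1)
cv2.imwrite("pics/f.png",im);print(ray(s,(362,160),.005),ray(s,(376,192),0))
```

```text
[ 0.72262431 -0.2259375   0.005     ] [ 0.63832504 -0.2649536   0.        ]
```

View pics/f.png

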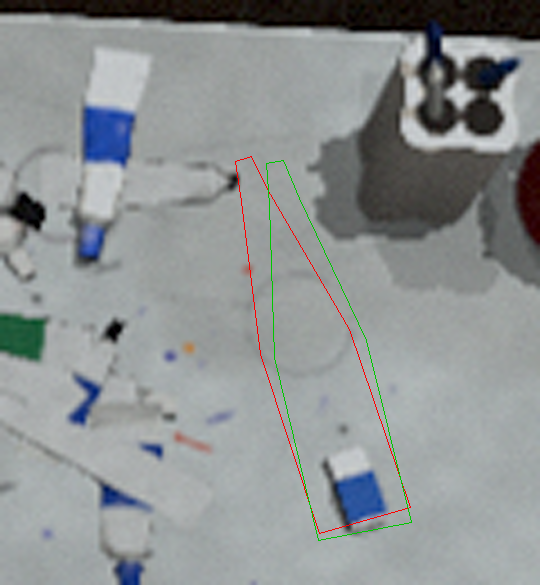

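The green footprint (15° axis, slight backward shift) clears the tube tip by about 1 cm and stays off the cup. I move there and hover with the tongs over the eraser.

```bash
cat >> h.py <<'E'
h=np.pi/2;G=np.radians(15);D=np.array([np.cos(G),np.sin(G)]);C=np.array([.5405,-.2986])
Q=C-.005*D+.096*D;OR=[0,h,G+np.pi]
E
python3 - <<'E'
from h import *
r.move_pose([.45,-.05,.36],OR);r.move_pose([*Q,.33],OR);r.move_l([*Q,.225],rate=.15)
a=r.get_state();print(a["gripper_width"],a["joints"].round(2),a["contact_force"].round(1),a["time"])
q=snapshot("side");s=snapshot("top")
k,cs=blobs(q,(0,120,60),(8,255,255),(250,180,460,330),8)
for c in cs:m=cv2.minAreaRect(c);print(np.round(m[0],1),np.round(m[1],1),ray(q,m[0],.05+.012).round(4))
T=np.array([*(Q-.096*D),.05]);print("T",T,proj(q,T))
im=q["img"].copy()
cv2.imwrite("pics/g.png",np.hstack([cv2.resize(im[180:320,280:440],(480,420)),cv2.resize(s["img"][130:270,330:430],(300,420))]))
E
```

```text
0.0529500309184403 [-0.51  0.5   0.29  1.36  0.    2.37] [-0.4  0.4  0.3] 19.4417
[446.4 281.2] [41.  26.1] [ 0.6552 -0.4588  0.062 ]
[359.5 262.5] [ 6.9 16.6] [ 0.5456 -0.3223  0.062 ]
[340.2 253. ] [ 7.5 16.4] [ 0.5309 -0.2746  0.062 ]
[378.5 246.4] [ 5.4 11.7] [ 0.6202 -0.3001  0.062 ]
[364.5 235.3] [ 6.6 18. ] [ 0.6226 -0.2496  0.062 ]
[448.5 246.5] [45. 21.] [ 0.7551 -0.3823  0.062 ]
T [ 0.53567037 -0.2998941   0.05      ] [348.72498958 262.7733147 ]
```

View pics/g.png

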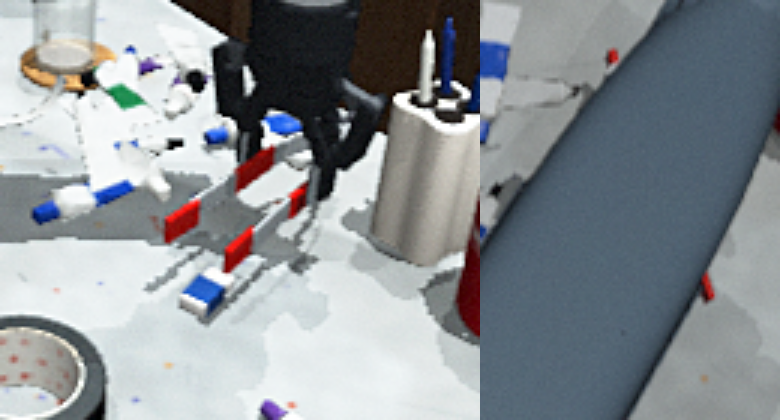

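Hover view: the tongs straddle the eraser and the tail clears the tube. The measured tip midpoint is about (0.538,-0.296), so I shift 3 mm in -y, go down and close.

```bash
sed -i 's/^Q=.*/&;Q=Q+[0,-.003]/' h.py
python3 - <<'E'
from h import *
print(Q);Q2=(C-.005*D+.096*D)+[0,-.003]
def st(n):a=r.get_state();print(n,round(a["gripper_width"],4),a["contact_force"].round(1),a["wrist_torque"].round(2),round(a["time"],1))
r.move_l([*Q2,.19],rate=.1);st("a");r.move_l([*Q2,.178],rate=.04);st("down")
r.grip(.046);st("46");r.grip(.034,50);st("closed")
r.move_l([*Q2,.20],rate=.05);st("lift");r.move_l([*Q2,.29],rate=.12);st("lift2")
q=snapshot("side");cv2.imwrite("pics/i.png",cv2.resize(q["img"][140:300,280:440],(600,600)))
E
```

```text
[ 0.62839925 -0.27804747]
a 0.053 [ 0.6 -0.1 -1. ] [ 0.03 -0.01  0.01] 20.0
down 0.053 [ 0.   0.4 -1.5] [ 0.04  0.01 -0.01] 20.5
46 0.0462 [ 0.2  0.3 -1.1] [ 0.01  0.01 -0.08] 20.7
closed 0.042 [-0.6 -0.   0.3] [-0.    0.01  0.01] 20.9
lift 0.0423 [ 0.2  0.8 -1.1] [ 0.03  0.01 -0.01] 21.5
lift2 0.0416 [-0.1  0.5 -1.3] [ 0.   -0.03  0.03] 22.4
```

View pics/i.png

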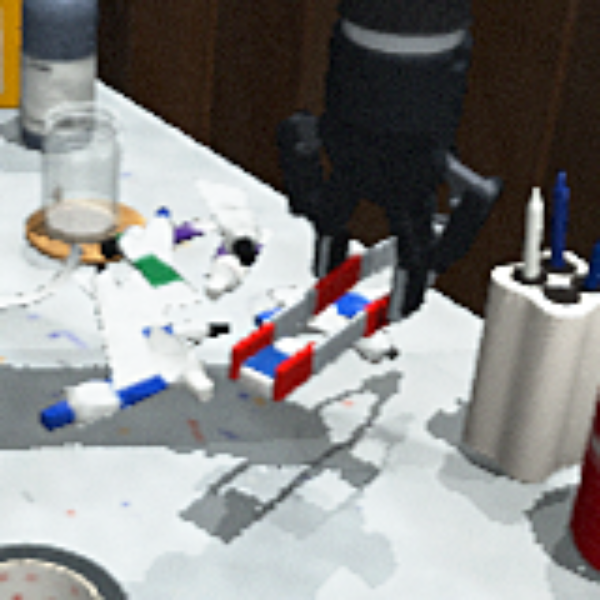

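The eraser is held in the tongs at 42 mm, as expected. Carrying it over the jar by way of a clear waypoint.

Run:
```python
from h import *
r.move_l([.6284,-.278,.35],rate=.15);r.move_pose([.45,-.05,.37],OR);r.move_pose([.45,-.05,.37],[0,h,.07])
J=np.array([.645,.051]);d=np.array([np.cos(.07),np.sin(.07)])
r.move_l([*(J-.091*d),.36],[0,h,.07],rate=.15);r.move_l([*(J-.091*d),.33],rate=.08);r.pause(.3)
a=r.get_state();print(a["gripper_width"],a["contact_force"].round(1),a["tcp_pos"],a["joints"].round(2),a["time"])
q=snapshot("side");s=snapshot("top")
k,cs=blobs(q,(0,120,60),(8,255,255),(200,120,340,230),8)
for c in cs:m=cv2.minAreaRect(c);print(np.round(m[0],1),ray(q,m[0],.163).round(4))
k,cs=blobs(q,(100,100,40),(130,255,255),(220,150,300,210),4)
for c in cs:m=cv2.minAreaRect(c);print("b",np.round(m[0],1),cv2.contourArea(c),ray(q,m[0],.160).round(4))
cv2.imwrite("pics/j.png",np.hstack([cv2.resize(q["img"][110:230,200:320],(480,480)),cv2.resize(s["img"][120:240,215:295],(320,480))]))
```

```text
0.04155131380600437 [ 0.3 -0.3 -1.1] [0.55442694 0.04466258 0.33059984] [-0.04  0.12  0.03  1.48  0.   -0.11] 28.575
[242.5 167.5] [0.4522 0.0431 0.163 ]
[287. 158.] [0.5823 0.0353 0.163 ]
[271.5 158. ] [0.5464 0.0573 0.163 ]
[304. 150.] [0.653  0.0584 0.163 ]
```

View pics/j.png

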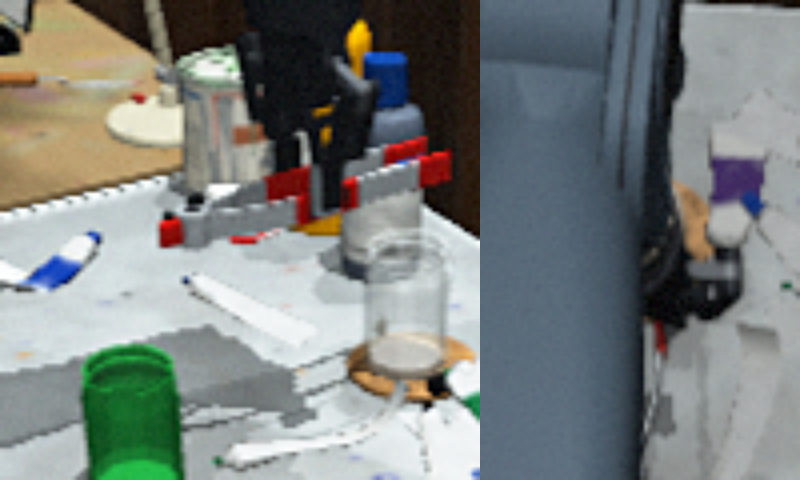

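The tongs hold the eraser above the jar and the jar is upright. One numerical check of the jar centre against the pads before handing in, by casting rays from the crop readings: rim (302,171.8), foot (301.8,198.8), near pad (308.7,152), far pad (301.2,147.5).

Run:
```python
from h import *
q=snapshot("side")
for n,p,z in(("rim",(302,171.8),.102),("foot",(301.8,198.8),.006),("near",(308.7,152),.163),("far",(301.2,147.5),.172)):print(n,ray(q,p,z).round(4))
a=r.get_state();print(a["gripper_width"],a["joint_velocities"].round(3))
```

```text
rim [0.6408 0.048  0.102 ]
foot [0.6484 0.0572 0.006 ]
near [0.6561 0.0393 0.163 ]
far [0.6441 0.0597 0.172 ]
0.04180402181579346 [-0.     0.001 -0.003  0.002  0.001 -0.   ]
```

```bash
python3 -c "
from h import *
r.hand_in()"
```

```text
the job is handed in; nothing more can be done
```

The job is handed in. The water jar was set upright on the cork mat and released. The tongs then closed on the eraser, lifted it and were holding it over the jar's mouth at hand-in. It took about 29 s of the 72 s.

**Last checks:**
- **Jar:** seen upright and wholly on the mat. The rim and foot rays put its centre at about (0.645, 0.052), but they disagree with each other by up to about 1 cm. I went with the placing pose, which fell between them.
- **Eraser position:** from the arm's pose its centre should be at about (0.645, 0.051). Rays to the tong pads give a midpoint of about (0.650, 0.050), which agrees to within the readings.
- **Height:** the eraser's underside should be about 5 cm above the rim. This is from the arm height, since no camera view measured it directly.
- **Grip:** the gripper opening stayed at about 42 mm, as expected with the tongs closed on the eraser.

**Approach to the eraser:** the tape roll blocked coming from the robot's side, so I brought the tongs in from the far side, about 4° off the eraser's axis.

**Contacts:** I saw no contact with the bottles or the tape roll, but did not re-measure their positions. A vertical force of 6.5 N appeared when the fingers first closed on the tongs, probably the fingertips touching the worktop.

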